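Present two capped tubes, cap up, with the tipping hanging-rail chute

TASK

Bring the two capped 50 ml tubes out hanging cap up at the end of the tube presenter. Lay both lying down, end to end and either way round, on the two rods of its tipping cradle and let go; then reach under the cradle's raised front lip, push the hidden sprung catch aside while lifting, and tip the cradle up well until the tubes have slid off onto the hanging rails and down to the end stop. Finish with the cradle lowered back onto its rests and its catch sprung home over the pin, and leave the flasks, bottle, dish and thin tube where they are.

Things in the scene. Friction and masses are not known exactly. Their poses are not given: they have to be found in the camera images.
- presenter: Tube presenter, a fixed bare-metal fixture. Origin on the bench under the cradle's hinge (hinge axis = its y axis, 178 mm up); x level, from front lip (-0.32 m) to end stop (0.21 m); y left; z up. From x = 0 two slippery rails, 30 mm gap, fall 15 degrees: a tube sliding on lengthwise, either end first, drops its body through, hangs by its cap and slides to the stop by itself.
- cradle (a joint): Hinge of the tipping cradle (rad): 0 = down (its rods then fall 4 degrees to the front lip, so tubes stay put), positive = lip lifted, stop at 0.47. The tubes slide off by themselves between 0.15 and 0.4. Weighs 0.7 kg; let go, it sinks, damped, by its own weight and snaps past the catch. With the catch home it lifts no more than 0.03.
- catch (a joint): Slide of the sprung catch (m): 0 = home, hook over the cradle's pin; positive = pushed along the presenter's +y; frees the pin from 0.010 on, stop at 0.016. Spring: 1.1 N at home, 2.5 N at the stop, so it returns when let go. Hold it aside until the lip has risen 15 mm.
- lip_edge (a point): Middle of the cradle's front edge, a rolled bar 8 mm thick, 130 mm wide across y, about 149 mm up; moves with the cradle on an arc about the hinge. Axes as the rods (x to the hinge). A sheet runs back 55 mm level with it; free below for 40 mm back but for the catch paddle. Lift from below with shut fingers tilted 45 degrees, pointing inward (+x) and down, tips 25 mm below the edge.
- catch_paddle (a point): Middle of the face to push, the -y face of the catch's paddle: a dark upright plate 4 mm thick hidden under the lip, from 24 mm before (8 mm behind the lip_edge point) to 26 mm behind this point in x, 20 mm below to 16 mm above it. Axes as the presenter's; push along +y. Free on its -y side for 60 mm. It springs back, so lower the cradle with the fingers on its -y side, not above it.
- bed_rear (a point): Place for one tube's middle: midway between the centre lines of the cradle's two rods, 70 mm before the hinge. x along the rods to the chute, z up from them. Rods 8 mm thick, 24 mm apart, from x = -200 mm (end plate 35 mm high at -205 mm) to +65 mm; no side walls. A lying tube's axis is 12 mm (body) to 19 mm (cap) above the rods' centre lines.
- bed_front (a point): Place for the other tube's middle: as bed_rear, but 203 mm before the hinge, 72 mm from the end plate. The two 117 mm tubes then lie end to end, 16 mm apart.
- outlet (a point): End of the chute, on its middle line at rail height, where the cap of the first hanging tube rests at the stop plate; axes as the presenter's. The tubes come to hang about plumb; their origins then lie about 39 mm below this point, and 29 mm below and 35 to 40 mm before it.
- tube_a: one of two identical capped 50 ml tubes (the only ones so thick), lying at any yaw; can roll; 30 to 65 g. Origin on its axis, half-way along, about 16 mm up; x axis runs to the cap. Translucent body 26 mm across from x = -44 to +38.5 mm with a white label, conical tip to -58.5 mm, ribbed cap 37 mm across from +38.5 to +58.5 mm.
- tube_b: one of two identical capped 50 ml tubes (the only ones so thick), lying at any yaw; can roll; 30 to 65 g. Origin on its axis, half-way along, about 16 mm up; x axis runs to the cap. Translucent body 26 mm across from x = -44 to +38.5 mm with a white label, conical tip to -58.5 mm, ribbed cap 37 mm across from +38.5 to +58.5 mm.
- thin_tube: bystander: a lying 15 ml tube with a blue cap, 120 mm long and only 19 mm thick, too thin for the rails; origin under its middle, length along y. Leave alone.
- flask_left: bystander: plugged glass flask, 63 mm wide, 137 mm high, standing; origin at the middle of its foot
- flask_right: bystander: plugged glass flask, 63 mm wide, 141 mm high, standing; origin at the middle of its foot
- petri_dish: bystander: petri dish, 92 mm wide, 16 mm high, behind the presenter; origin at the middle of its underside
- small_bottle: bystander: bottle with a blue cap, 56 mm wide, 104 mm high, behind the presenter; origin at the middle of its foot
There are look-alikes about, which are no part of the job. What is shaped like the tube_b but yellow is not meant.

How it is judged:
By the outcome, as a careful person would: the job done as asked, in the order asked, and still so for the second after the job is handed in, with the robot touching nothing.
It also fails if it takes over 72 s, if anything falls off the work surface, if the arm or the gripper's body presses on something with over 40 N, if the wrist force passes 120 N, or if a joint passes its speed limit or range.

ROBOT

A 6-joint arm with a two-finger parallel gripper is mounted at the origin on a cart in front of the work surface, level with it; the furniture and walls round the work are solid. World frame = base frame: x ahead of the robot, y to its left, z up, the work surface at z = 0. Lengths are in m, angles in rad, forces in N, time in s.
With the tool pointing down it reaches from about 0.375 to 0.9 m from the base axis. Payload 3.1 kg.
Tool frame: the origin (TCP) lies on the centre line of the jaws, within the pads' length; the fingertips stand robot.nose_length ahead of it and the grasp point (between the pads) lies 6 mm ahead of it (robot.nose_length is the distance from the TCP to the fingertips, in m); z points along the fingers, y is the line along which they close (so a half turn about z gives the same grasp; the last joint's range is limited). The gripper opens to 87 mm and grips with 3 to 60 N. Pads are 19 mm wide; open, the fingers measure 117 mm over their backs; the gripper's body (75 mm by 190 mm) begins 51 mm behind the grasp point.
Start: joints at [0.97, 0.527, 1.433, -0, 1.181, -0.178], TCP at [0.256, 0.57, 0.248] pointing down, gripper open.
Joint ranges: [-3.08, 3.08], [-0.75, 2.2], [0.22, 2.44], [-1.43, 4.57], [0, 2.65], [-2.85, 2.85]. Speed limits (rad/s): [2.79, 2.79, 3.14, 3.14, 3.14, 3.14].

INTERFACE

Orientations are given as a unit quaternion [x, y, z, w].
In Python, from rig import robot gives the robot as it stands.
- The arm moves only by the shell command python3 -m crank 'ROWS' [FORCE]. ROWS is JSON, one flat list of numbers, 7 for each row, row after row: the shift along the tool's x, y, z in mm, then the turn, a rotation vector about the tool's x, y, z in degrees, then the closure in counts, from 0 (fully open) to 255 (shut). In form: [x, y, z, ax, ay, az, fingers, x, y, z, ax, ay, az, fingers, ...]. A call has exactly 5 rows; each row is the pose to reach, as a shift and turn from the pose commanded when the call began, along the tool's axes at that moment; what a row does not reach only later rows make up. A row lasts 1/12 s, in which the tool goes at most 41.7 mm and 7.16 degrees, less where a joint would pass 70% of its speed; a pose out of reach is approached as far as the arm can. A call with a gripper value outside its range is refused whole. The fingers move at their own pace and stop on an object; FORCE is the grip in N (left out, the last holds). Time passes only in rows, so rows that repeat a pose let the fingers close, or fill a call up. It gives the time, the measured TCP pose, the force, the opening and the grip force at its end, in the units of the state.
- robot.get_obs(): the state, without advancing time (a new reading comes with each control period).
- robot.camera(name): name is "side" or "top"; returns a dict with "pixels" (420x560x3 uint8, red, green, blue), "intrinsics" (3x3 intrinsics, pixels), "extrinsics" (4x4, takes a point from camera to world coordinates). Camera axes: x right, y down, z forward; pixel columns grow to the right and rows downward; lengths in m; the calibration is good to about 2 mm. A picture is of the moment at which its call begins. There is no depth.
- robot.hand_in(): hands the job in; it is judged then, once.
The state is a dict: "time": time; "q": joint angles; "joint_velocities": joint speeds; "joint_torque": joint torques, N m; "position": TCP position; "tool_rot": TCP orientation; "ft_force": force on the tool from outside, world axes, zero at the start; "moment": the same for the moment, N m; "grip_width": finger opening in m; "grip_force": force on a finger pad.
Only numpy, scipy, OpenCV 4.12 (cv2) and the standard library are available. Lean on these libraries where they do the work, as an engineer would, in place of code of your own. Each camera call takes 0.05 s, during which the arm holds its last target. There are 200 camera calls.

## Working session

There is one attempt and no reset: what is moved stays moved. The work goes in short steps, Python scripts to look and compute and a shell command to move; the robot and the scene stay as the last step left them, time stands still between calls to the robot, and variables do not carry over. Pictures are saved under pics/ and viewed, at most 10 in all, crops included, and the job is handed in when it is done.

```bash
ls; mkdir -p pics; python3 - <<'E'
from rig import robot
import cv2,numpy as np
np.set_printoptions(precision=4,suppress=True)
for n in("top","side"):
    c=robot.camera(n);cv2.imwrite(f"pics/{n}0.png",c["pixels"][:,:,::-1]);print(n,c["intrinsics"],c["extrinsics"])
print(robot.nose_length,robot.get_obs())
E
```

```text
pics
top [[433.6858   0.     270.6566]
 [  0.     433.6858 206.471 ]
 [  0.       0.       1.    ]] [[-0.0054 -0.9878  0.1558  0.4062]
 [-1.      0.0055  0.0003 -0.0117]
 [-0.0012 -0.1558 -0.9878  1.2408]
 [ 0.      0.      0.      1.    ]]
side [[402.2828   0.     278.7214]
 [  0.     402.2828 209.5857]
 [  0.       0.       1.    ]] [[ 0.9904 -0.0545  0.1274  0.4451]
 [-0.1385 -0.3698  0.9187 -0.9963]
 [-0.0029 -0.9275 -0.3738  0.5282]
 [ 0.      0.      0.      1.    ]]
0.025 {'time': 0.1, 'q': array([ 0.9695,  0.5284,  1.4338,  0.    ,  1.1814, -0.1785]), 'joint_velocities': array([-0.001 , -0.0019, -0.0017, -0.0018, -0.0006, -0.0011]), 'joint_torque': array([ -0.0008, -44.0989, -17.715 ,   0.0635,   0.0534,  -0.0001]), 'position': array([0.2561, 0.5695, 0.2467]), 'tool_rot': array([ 0.2098,  0.9777, -0.0009, -0.0004]), 'ft_force': array([-0.2135,  0.3237,  0.3864]), 'moment': array([-0.0101,  0.0236,  0.07  ]), 'grip_force': 0.0, 'grip_width': 0.0869253200778878}
```

View pics/top0.png

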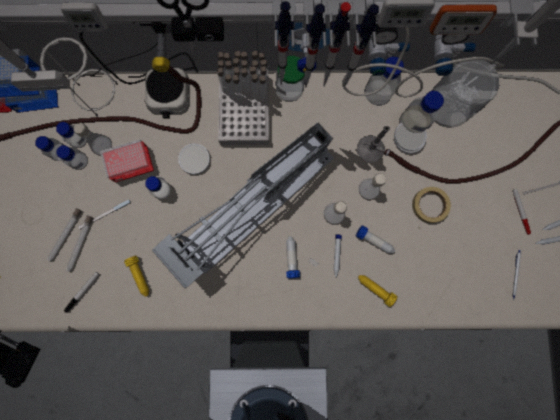

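View pics/side0.png

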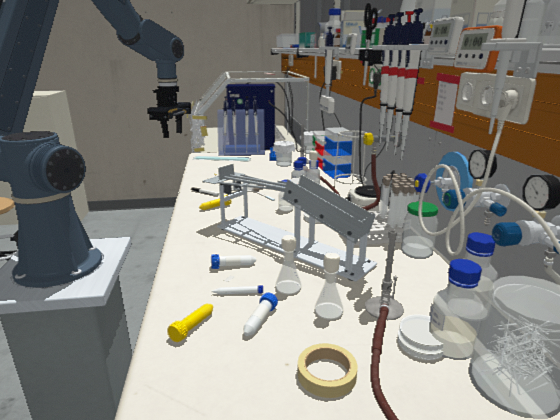

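The top view shows four candidates shaped like a 50 ml tube. Two are translucent with blue caps, at (292,257) and (376,240). Two are yellow, at (137,276) and (378,290), and those are the look-alikes. The thin tube is at (337,254). The presenter's lip is near (180,262) and its end stop near (320,135). I'll confirm with an enlarged crop.

```bash
python3 - <<'E'
import cv2
a=cv2.imread("pics/top0.png")[115:315,145:410];cv2.imwrite("pics/crop1.png",cv2.resize(a,None,fx=3,fy=3,interpolation=cv2.INTER_CUBIC))
b=cv2.imread("pics/side0.png")[155:285,205:385];cv2.imwrite("pics/crop2.png",cv2.resize(b,None,fx=4.4,fy=4.4,interpolation=cv2.INTER_CUBIC))
E
```

```text
(no output)
```

View pics/crop1.png

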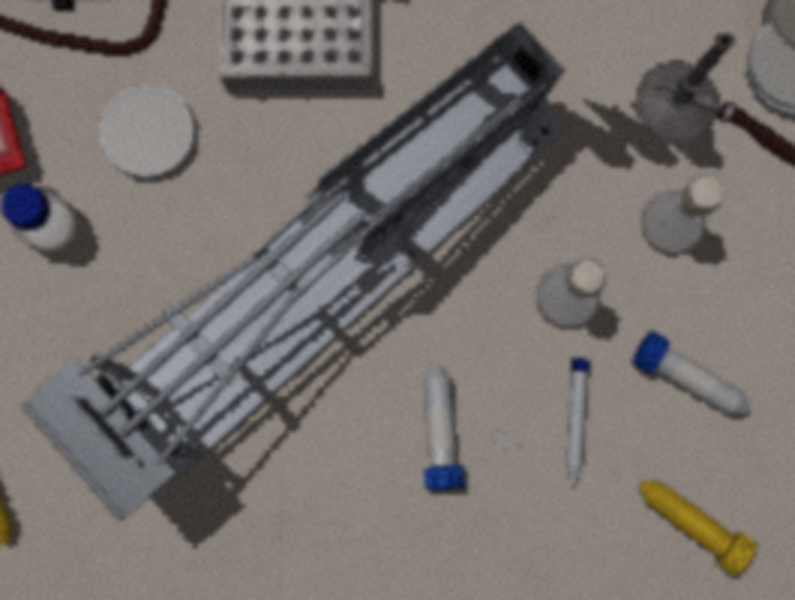

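View pics/crop2.png

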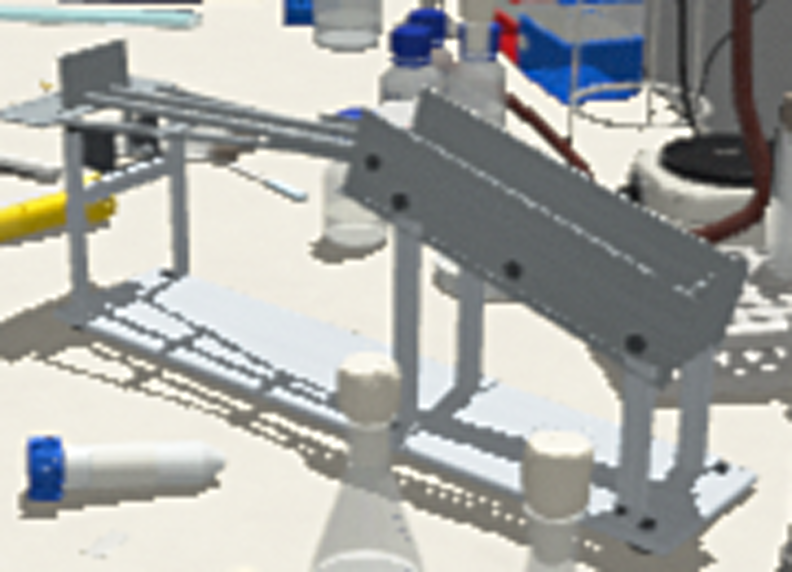

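Confirmed: both blue-capped thick translucent tubes are wanted, tube A at crop (442,430) with its cap down and tube B at crop (692,375) with its cap upper left. The yellow one at crop (697,527) is the decoy. The lip's front edge runs from crop (25,405) to (122,517).

```bash
cat > h.py <<'E'
import numpy as np,cv2,pickle
from scipy.spatial.transform import Rotation as R
np.set_printoptions(precision=4,suppress=True)
def cams():
    from rig import robot
    return {n:robot.camera(n) for n in("top","side")}
def ray(c,uv):
    d=c["extrinsics"][:3,:3]@np.linalg.solve(c["intrinsics"],[uv[0],uv[1],1]);return c["extrinsics"][:3,3],d
def onz(c,uv,z):
    o,d=ray(c,uv);return o+d*(z-o[2])/d[2]
def tri(ct,a,cs,b):
    (o1,d1),(o2,d2)=ray(ct,a),ray(cs,b)
    s=np.linalg.lstsq(np.c_[d1,-d2],o2-o1,rcond=None)[0];p,q=o1+s[0]*d1,o2+s[1]*d2
    return (p+q)/2,np.linalg.norm(p-q)
def proj(c,p):
    E=np.linalg.inv(c["extrinsics"]);q=c["intrinsics"]@(E[:3,:3]@p+E[:3,3]);return q[:2]/q[2]
def go(pos,rot):
    "shift mm and rotvec deg from current pose to tcp pos, Rotation rot"
    from rig import robot
    o=robot.get_obs();r=R.from_quat(o["tool_rot"])
    return r.inv().apply(np.array(pos)-o["position"])*1000,(r.inv()*rot).as_rotvec(degrees=True)
def down(axis_y):
    "tool down, closing line along horizontal world angle axis_y (deg)"
    a=np.radians(axis_y);y=np.array([np.cos(a),np.sin(a),0]);z=np.array([0,0,-1.])
    return R.from_matrix(np.c_[np.cross(y,z),y,z])
E
python3 - <<'E'
from h import *
C=cams();pickle.dump(C,open("c0.pkl","wb"));T,S=C["top"],C["side"]
f=lambda a:np.array(a)/3+[145,115]-1/3
for n,a in dict(lipL=(25,405),lipR=(122,517),backL=(75,360),backR=(172,475)).items(): print(n,onz(T,f(a),.149))
for n,a in dict(endL=(520,25),endR=(563,70)).items(): print(n,onz(T,f(a),.15))
print("plate",onz(T,f((80,400)),.19),onz(T,f((130,458)),.19))
# tubes, white/blue masks
for n,(x0,y0,x1,y1) in dict(A=(280,230,306,285),B=(352,220,402,258)).items():
    im=T["pixels"][y0:y1,x0:x1].astype(int)
    bg=np.median(im.reshape(-1,3),0)
    hsv=cv2.cvtColor(T["pixels"],cv2.COLOR_RGB2HSV)[y0:y1,x0:x1].astype(int)
    blue=((hsv[...,0]>100)&(hsv[...,0]<130)&(hsv[...,1]>130)).astype(np.uint8)
    body=((im[...,2]-im[...,0]>bg[2]-bg[0]+8)&(im.sum(2)>bg.sum()-60)).astype(np.uint8)
    m=cv2.morphologyEx(blue|body,cv2.MORPH_OPEN,np.ones((2,2)))
    cs=max(cv2.findContours(m,0,1)[0],key=cv2.contourArea);r=cv2.minAreaRect(cs)
    bc=np.argwhere(blue).mean(0)[::-1]+[x0,y0]
    ctr=np.array(r[0])+[x0,y0]
    p,c=onz(T,ctr,.016),onz(T,bc,.018)
    print(n,"rect",r,"ctr",p,"cap",c,"dist",np.linalg.norm((c-p)[:2]),"yaw",np.degrees(np.arctan2(*(c-p)[1::-1])))
hs=cv2.cvtColor(S["pixels"],cv2.COLOR_RGB2HSV)
for n,(x0,y0,x1,y1) in dict(A=(205,248,222,274),B=(255,288,282,312)).items():
    h=hs[y0:y1,x0:x1];b=(h[...,0]>100)&(h[...,0]<130)&(h[...,1]>130);print(n,"side cap",onz(S,np.argwhere(b).mean(0)[::-1]+[x0,y0],.018))
# flasks plugs
print("thin",onz(T,f((578,420)),.01))
E
```

```text
lipL [0.4704 0.2846 0.149 ]
lipR [0.3777 0.2011 0.149 ]
backL [0.5079 0.2439 0.149 ]
backR [0.4118 0.1604 0.149 ]
endL [ 0.7995 -0.1368  0.15  ]
endR [ 0.7584 -0.1733  0.15  ]
plate [0.4717 0.2293 0.19  ] [0.4252 0.1878 0.19  ]
A rect ((10.5, 14.5), (13.0, 7.0), 90.0) ctr [ 0.4906 -0.0667  0.016 ] cap [ 0.4088 -0.0727  0.018 ] dist 0.08199129698673482 yaw -175.8163301375206
B rect ((13.900001525878906, 14.700000762939453), (14.758047103881836, 12.074767112731934), 26.56505012512207) ctr [ 0.5171 -0.2803  0.016 ] cap [ 0.5242 -0.2681  0.018 ] dist 0.014192731323380482 yaw 59.870092485177054
A side cap [ 0.4073 -0.0718  0.018 ]
B side cap [ 0.5251 -0.2529  0.018 ]
thin [ 0.4616 -0.1988  0.01  ]
```

```bash
cat >> h.py <<'E'
YAW=-48.2; O=np.array([0.637,0.004,0.]); PR=R.from_euler("z",YAW,degrees=True)
P=lambda x,y,z:O+PR.apply([x,y,z])
S4,C4=np.sin(np.radians(4)),np.cos(np.radians(4))
E
python3 - <<'E'
from h import *
C=pickle.load(open("c0.pkl","rb"));T,S=C["top"],C["side"]
f=lambda a:np.array(a)/3+[145,115]-1/3
for n,t,cp in(("A",(437,366),(445,478)),("B",(746,411),(652,353))):
    a,b=onz(T,f(t),.010),onz(T,f(cp),.018);d=(b-a)[:2];L=np.linalg.norm(d);print(n,"tip-cap",L,"ctr",b[:2]-d/L*.0485,"yaw",np.degrees(np.arctan2(d[1],d[0])))
pts=[P(-.32,y,.149) for y in(-.065,.065)]
rz=lambda x:.160+x*S4
rods=[[P(x,y,.178+x*.07) for x in(-.2,.065-.07)] for y in(-.012,.012)]
pl=[P(-.205,y,.178-.0143+.035) for y in (-.03,.03)]
out=[]
for c,(x0,y0,x1,y1) in((T,(155,115,335,295)),(S,(200,150,380,285))):
    im=cv2.resize(c["pixels"][y0:y1,x0:x1,::-1],None,fx=4,fy=4)[:,:,:].copy() if c is S else cv2.resize(c["pixels"][y0:y1,x0:x1,::-1],None,fx=3.0,fy=3.0)
    k=4 if c is S else 3
    q=lambda p:tuple(int(v) for v in (proj(c,p)-[x0,y0]+.5)*k)
    for a,b,col in [(*pts,(0,0,255)),(*rods[0],(0,255,0)),(*rods[1],(0,255,0)),(*pl,(255,0,255)),(P(0,0,.178),P(.21,0,.178-.0563),(255,255,0))]: cv2.line(im,q(a),q(b),col,1)
    out.append(im)
    cv2.imwrite("pics/ov_%d.png"%k,im)
E
```

```text
A tip-cap 0.10503830679444558 ctr [ 0.4568 -0.0699] yaw -176.84715430935032
B tip-cap 0.10360116832203752 ctr [ 0.4982 -0.3104] yaw 58.263084269931674
```

View pics/ov_3.png

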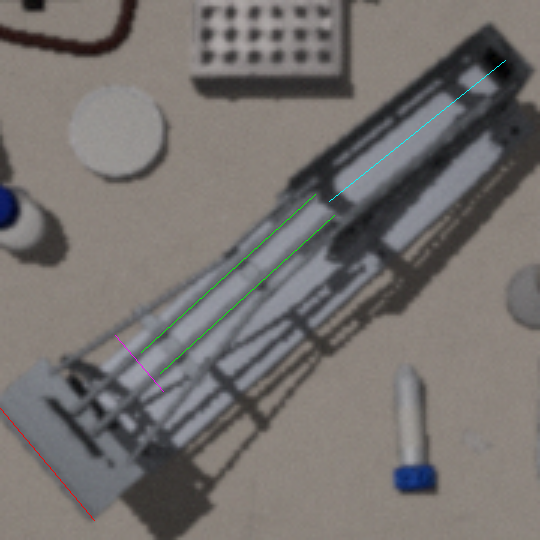

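View pics/ov_4.png

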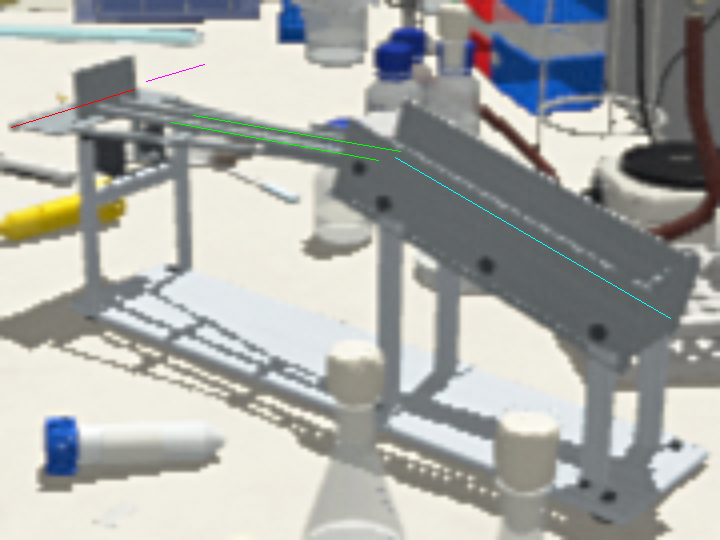

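```bash
python3 - <<'E'
from h import *
C=pickle.load(open("c0.pkl","rb"));T,S=C["top"],C["side"]
ft=lambda a:np.array(a)/3+[155,115]-.4; fs=lambda a:np.array(a)/4+[200,150]-.4
loc=lambda p:PR.inv().apply(p-O)
for t,s in(((113,466),(75,70)),((48,400),(134,57)),((0,408),(None)),((94,520),(10,127))):
    if s is None: continue
    p,e=tri(T,ft(t),S,fs(s));print(p,"local",loc(p),"miss",e)
# chute far end, top corners
for t,s in(((535,70),(672,318)),((490,22),(698,258))):
    p,e=tri(T,ft(t),S,fs(s));print("end",loc(p),e)
# overlay, side only, rods at candidate heights, drawn at 6x on cradle
x0,y0,x1,y1=200,155,320,215
im=cv2.resize(S["pixels"][y0:y1,x0:x1,::-1],None,fx=6,fy=6,interpolation=cv2.INTER_CUBIC)
im2=im.copy()
q=lambda p:tuple(int(v) for v in (proj(S,p)-[x0,y0]+.5)*6)
for y in(-.012,.012): cv2.line(im2,q(P(-.27,y,.178-.27*.07)),q(P(-.005,y,.178)),(0,255,0),1)
for z in (.14,.16,.195): cv2.circle(im2,q(P(-.275,-.03,z)),2,(0,0,255),-1)
cv2.line(im2,q(P(-.32,-.065,.149)),q(P(-.32,.065,.149)),(0,0,255),1)
cv2.imwrite("pics/ov2.png",np.vstack([im[:,:],im2])[:720] if 0 else cv2.resize(np.vstack([im,im2]),(600,600)))
E
```

```text
[0.4227 0.1761 0.1981] local [-0.2711 -0.045   0.1981] miss 0.007685535442901566
[0.4718 0.2307 0.1914] local [-0.2791  0.028   0.1914] miss 4.166977904124609e-05
[0.3749 0.1995 0.1487] local [-0.3205 -0.065   0.1487] miss 0.0010405588864553176
end [ 0.2217 -0.025   0.1332] 0.004153443192059006
end [0.2127 0.0279 0.153 ] 0.0033312823865457603
```

View pics/ov2.png

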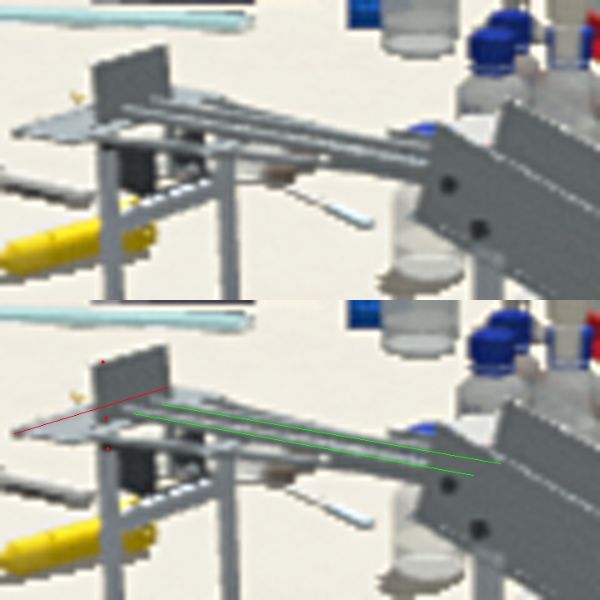

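The overlay fits: the red lip line and the green rod lines lie on the real ones. The catch paddle is the dark plate behind the leg, at image (122–158, 145–195). I'll locate the paddle from its right edge and work out the grasp moves.

```bash
python3 - <<'E'
from h import *
C=pickle.load(open("c0.pkl","rb"));T,S=C["top"],C["side"]
for uv in((231.6,184),(231.6,193.5),(229,189)):
    o,d=ray(S,uv);o=PR.inv().apply(o-O);d=PR.inv().apply(d)
    s=(-.262-o[0])/d[0];print("paddle back edge",o+s*d)
g=cv2.cvtColor(S["pixels"],cv2.COLOR_RGB2GRAY);print(g[180:198:1,218:244])
q=lambda x,y,z:proj(S,P(x,y,z))
for y in(-.02,0,.02): print(y,[q(x,y,z).round(1) for x in(-.312,-.262) for z in(.105,.141)])
# grasp A: close across tube yaw -> choose closing line nearest present
from rig import robot
for n,c,yaw in(("A",(.4568,-.0699),-176.8),("B",(.4982,-.3104),58.3)):
    for k in(-90,90): print(n,k,*go([*c,.12],down(yaw+k)))
for k in(42,42-180+.2): print("bed",*go(P(-.07,0,.3),down(k)))
E
```

```text
paddle back edge [-0.262   0.0017  0.1355]
paddle back edge [-0.262  -0.0002  0.1048]
paddle back edge [-0.262  -0.0102  0.1223]
[[140 170 186 187 193 192 161 151 168 204 240 247 248 248 196 117  91 124
  108  98 103 106 109 117 119 125]
 [179 192 195 170 149 175 235 245 247 251 245 236 239 245 197 115  98 154
  120  72  60  66  76 131 116 100]
 [121 120 125 129 134 155 193 209 209 214 211 211 215 217 170 114  98 117
   80  56  47  40  77 229 224 145]
 [168 127  85  81  96 107 115 118 115 120 123 132 141 149 154 146 150 137
  120  99  88  79  80 197 204 169]
 [244 158  66  37  51  55  58  60  61  71  80  83  86  98 106 104 106 106
  108 113 122 130 138 166 176 179]
 [231 154 110 100 114  80  49  46  47  49  49  49  50 102 130 103  76  70
   75  85  92 112 144 168 140 116]
 [245 167 123 121 125  87  50  48  45  49  45  43  63 174 224 150  80  49
   47  47  47  52  73 135 122 109]
 [240 165 119 122 125  99  60  44  46  48  49  42  57 159 208 154  93  60
   48  53  79  56  57 160 204 152]
 [243 168 121 122 127  98  60  48  50  51  48  45  49 126 198 151 104  96
   88 119 142 108  67 146
[... 976 characters left out ...]
2 242 246 191]]
-0.02 [array([216.1, 191.6]), array([215.4, 180.8]), array([226.9, 195.1]), array([226.3, 184. ])]
0 [array([220.8, 190. ]), array([220.2, 179.3]), array([231.7, 193.4]), array([231.1, 182.4])]
0.02 [array([225.5, 188.5]), array([224.9, 177.9]), array([236.3, 191.8]), array([235.8, 180.9])]
A -90 [-445.4006 -500.7084  127.5051] [ -0.0713  -0.0302 -27.4263]
A 90 [-445.4006 -500.7084  127.5051] [ -0.0409   0.0968 152.5737]
B -90 [-581.8418 -703.0398  127.7434] [-0.067   0.0553 97.4737]
B 90 [-581.8418 -703.0398  127.7434] [ -0.0533  -0.0646 -82.5263]
bed [-515.4067 -331.169   -52.7341] [-0.0772  0.0036 23.7737]
bed [-515.4067 -331.169   -52.7341] [  -0.0048   -0.1069 -156.4263]
```

```bash
python3 -m crank '[-15,-15,-35,0,0,0,0,-40,-42,-40,0,0,0,0,-65,-72,-40,0,0,0,0,-90,-102,-40,0,0,0,0,-115,-130,-40,0,0,0,0]' 10 && python3 -m crank '[-27,-30,0,0,0,0,0,-54,-60,0,0,0,0,0,-81,-90,0,0,0,0,0,-108,-120,0,0,0,0,0,-135,-150,0,0,0,0,0]' && python3 -m crank '[-27,-30,0,0,0,0,0,-54,-60,0,0,0,0,0,-81,-90,0,0,0,0,0,-108,-120,0,0,0,0,0,-135,-150,0,0,0,0,0]' && python3 -m crank '[-20,-25,20,0,0,-6,0,-40,-45,50,0,0,-12,0,-58,-68,85,0,0,-18,0,-60,-70,110,0,0,-24,0,-60,-70,120,0,0,-27.4,0]'
python3 - <<'E'
from h import *
print(*go([.4568,-.0699,.036],down(-266.8)))
E
```

```text
time: 0.62
position: [0.3077, 0.4025, 0.2876]
tool_rot: [0.209, 0.978, -0.0, 0.0]
ft_force: [0.9, 0.4, 0.5]
grip_width: 0.0868
grip_force: 0.0
time: 1.03
position: [0.3695, 0.2103, 0.2877]
tool_rot: [0.21, 0.978, 0.0, 0.0]
ft_force: [0.4, -0.1, -0.5]
grip_width: 0.0872
grip_force: 0.0
time: 1.45
position: [0.4311, 0.0179, 0.2877]
tool_rot: [0.21, 0.978, 0.0, 0.0]
ft_force: [0.9, 1.1, 0.3]
grip_width: 0.087
grip_force: 0.0
time: 1.87
position: [0.4562, -0.0704, 0.1643]
tool_rot: [-0.028, 1.0, 0.001, -0.002]
ft_force: [-0.4, -0.4, 0.8]
grip_width: 0.0871
grip_force: 0.0
[ -1.1796   0.2197 128.3325] [ 0.0992 -0.2402  0.028 ]
```

```bash
python3 -m crank '[0,0,35,0,0,0,0,0,0,70,0,0,0,0,0,0,100,0,0,0,0,0,0,120,0,0,0,0,0,0,130,0,0,0,0]' && python3 -m crank '[0,0,0,0,0,0,255,0,0,0,0,0,0,255,0,0,0,0,0,0,255,0,0,0,0,0,0,255,0,0,0,0,0,0,255]' 12 && python3 -m crank '[0,0,0,0,0,0,255,0,0,0,0,0,0,255,0,0,0,0,0,0,255,0,0,0,0,0,0,255,0,0,0,0,0,0,255]' 12
```

```text
time: 2.28
position: [0.456, -0.0683, 0.0351]
tool_rot: [-0.028, 1.0, 0.001, -0.002]
ft_force: [-0.2, -0.0, 0.7]
grip_width: 0.0873
grip_force: 0.0
time: 2.7
position: [0.4579, -0.0689, 0.0388]
tool_rot: [-0.028, 1.0, -0.001, 0.001]
ft_force: [-0.9, -0.9, 0.2]
grip_width: 0.0615
grip_force: 0.0
time: 3.12
position: [0.4571, -0.0686, 0.0376]
tool_rot: [-0.028, 1.0, -0.0, 0.0]
ft_force: [-0.7, 0.5, 0.5]
grip_width: 0.0281
grip_force: 0.0
```

```bash
python3 -m crank '[0,0,3,0,0,0,200,0,0,3,0,0,0,255,0,0,3,0,0,0,255,0,0,3,0,0,0,255,0,0,3,0,0,0,255]' 12 && python3 -m crank '[0,0,-20,0,0,0,255,0,0,-60,0,0,0,255,0,0,-100,0,0,0,255,0,0,-140,0,0,0,255,0,0,-180,0,0,0,255]'
python3 - <<'E'
from h import *
print(*go(P(-.07,0,.26),down(42)))
print(*go(P(-.07,0,.26),down(42-180)))
E
```

```text
time: 3.53
position: [0.4573, -0.0686, 0.0351]
tool_rot: [-0.028, 1.0, -0.0, 0.0]
ft_force: [-0.0, 0.4, 6.8]
grip_width: 0.0255
grip_force: 12.0
time: 3.95
position: [0.4563, -0.0683, 0.216]
tool_rot: [-0.028, 1.0, 0.0, -0.001]
ft_force: [0.1, -0.9, -0.8]
grip_width: 0.0261
grip_force: 12.0
[-140.6929  116.9086  -44.1214] [ 0.0011 -0.0859 51.1692]
[-140.6929  116.9086  -44.1214] [   0.1036    0.0013 -128.8308]
```

```bash
python3 -m crank '[-10,8,-40,0,0,7,255,-30,25,-60,0,0,14,255,-60,48,-60,0,0,21,255,-90,72,-60,0,0,28,255,-115,95,-60,0,0,35,255]' 
python3 - <<'E'
from h import *
from rig import robot
print(robot.get_obs()["q"],*go(P(-.07,0,.25),down(41.8)))
E
```

```text
time: 4.37
position: [0.5681, 0.0337, 0.2753]
tool_rot: [0.277, 0.961, 0.0, 0.001]
ft_force: [0.6, -0.3, -0.4]
grip_width: 0.0257
grip_force: 12.0
[-0.1371  0.4196  1.5445  0.      1.1754 -1.1457] [-6.7298 30.8563 25.2919] [ 0.0669  0.1041 15.9881]
```

```bash
python3 -m crank '[-4,16,5,0,0,7,255,-7,31,15,0,0,14,255,-7,31,25,0,0,16,255,-7,31,25,0,0,16,255,-7,31,25,0,0,16,255]' 
python3 - <<'E'
from h import *
print(*go(P(-.07,0,.215),down(41.8)))
C=cams();pickle.dump(C,open("c1.pkl","wb"))
a=C["top"]["pixels"][150:300,150:330,::-1];b=C["side"]["pixels"][140:260,200:344,::-1]
cv2.imwrite("pics/s1.png",np.hstack([cv2.resize(a,(400,333)),cv2.resize(b,(400,333))]))
E
```

```text
time: 4.78
position: [0.5879, 0.0555, 0.2484]
tool_rot: [0.405, 0.914, -0.001, -0.002]
ft_force: [-0.3, -0.2, -0.3]
grip_width: 0.0257
grip_force: 12.0
[-1.1556  2.333  33.3711] [-0.1329 -0.1307  0.4669]
```

View pics/s1.png

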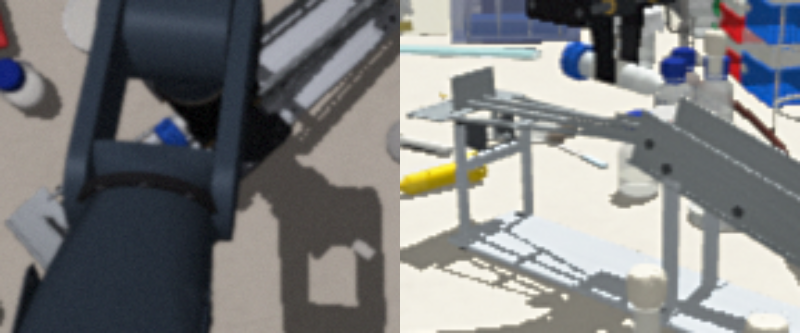

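The tube hangs level above the rods, with its cap to the front at side panel (575,60). I'll lower it slowly.

```bash
python3 -m crank '[-1,2,12,0,0,0,255,-1,2,22,0,0,0,255,-1,2,30,0,0,0,255,-1,2,34,0,0,0,255,-1,2,35,0,0,0,255]' && python3 -m crank '[0,0,1,0,0,0,255,0,0,2,0,0,0,255,0,0,3,0,0,0,255,0,0,4,0,0,0,255,0,0,4,0,0,0,255]'
```

```text
time: 5.3
position: [0.5901, 0.0558, 0.213]
tool_rot: [0.405, 0.914, -0.0, -0.001]
ft_force: [-0.2, -0.2, -0.7]
grip_width: 0.0258
grip_force: 12.0
time: 5.72
position: [0.591, 0.0556, 0.2108]
tool_rot: [0.405, 0.914, -0.0, 0.0]
ft_force: [-1.7, -1.0, -0.4]
grip_width: 0.0255
grip_force: 12.0
```

```bash
python3 -m crank '[0,0,1,0,0,0,255,0,0,2,0,0,0,255,0,0,2,0,0,0,255,0,0,2,0,0,0,255,0,0,2,0,0,0,255]' && python3 -m crank '[0,0,1,0,0,0,255,0,0,2,0,0,0,255,0,0,2,0,0,0,255,0,0,2,0,0,0,255,0,0,2,0,0,0,255]'
```

```text
time: 6.13
position: [0.5908, 0.0558, 0.2086]
tool_rot: [0.405, 0.914, -0.0, -0.0]
ft_force: [-2.2, -2.1, 2.1]
grip_width: 0.0258
grip_force: 12.0
time: 6.55
position: [0.5909, 0.0557, 0.2081]
tool_rot: [0.405, 0.914, -0.0, 0.0]
ft_force: [-5.0, -0.7, 9.5]
grip_width: 0.0259
grip_force: 12.0
```

```bash
python3 -m crank '[0,-1,-1,0,0,0,255,0,-2,-2,0,0,0,255,0,-2,-2,0,0,0,180,0,-2,-2,0,0,0,150,0,-2,-2,0,0,0,130]' && python3 -m crank '[0,0,0,0,0,0,110,0,0,0,0,0,0,100,0,0,0,0,0,0,100,0,0,0,0,0,0,100,0,0,0,0,0,0,100]'&& python3 -m crank '[0,0,-15,0,0,0,100,0,0,-45,0,0,0,100,0,0,-85,0,0,0,60,0,0,-110,0,0,0,0,0,0,-115,0,0,0,0]'
python3 - <<'E'
from h import *
print(*go([.4982,-.3104,.2],down(58.3-90)));print(*go([.4982,-.3104,.2],down(58.3+90)))
E
```

```text
time: 6.97
position: [0.5896, 0.0546, 0.2081]
tool_rot: [0.405, 0.914, -0.0, -0.0]
ft_force: [-1.1, 0.6, 1.3]
grip_width: 0.0324
grip_force: 0.0
time: 7.38
position: [0.5896, 0.0545, 0.2085]
tool_rot: [0.405, 0.914, -0.0, -0.0]
ft_force: [0.3, 0.0, -0.0]
grip_width: 0.0521
grip_force: 0.0
time: 7.8
position: [0.5923, 0.0544, 0.3293]
tool_rot: [0.405, 0.914, 0.002, 0.005]
ft_force: [0.7, 0.2, 0.4]
grip_width: 0.0655
grip_force: 0.0
[-206.0579 -315.64    128.6491] [ 0.6614  0.1235 73.885 ]
[-206.0579 -315.64    128.6491] [  -0.1334    0.7143 -106.113 ]
```

```bash
python3 -m crank '[-20,-30,0,0,0,7,0,-40,-60,0,0,0,14,0,-60,-92,0,0,0,21,0,-80,-122,0,0,0,28,0,-100,-153,0,0,0,35,0]'; python3 - <<'E'
from h import *
C=pickle.load(open("c0.pkl","rb"));T,S=C["top"],C["side"]
f=lambda a:np.array(a)/3+[145,115]-1/3
b=np.array([.4982,-.3104])
for n,a,z in(("FL foot",(567,298),0.01),("FL plug",(589,277),.137),("FR foot",(672,224),.01),("FR plug",(705,194),.141)):
    p=onz(T,f(a),z)[:2]-b;th=np.radians(58.3);print(n,p+b,"along tube",p@[np.cos(th),np.sin(th)],"across",p@[np.sin(th),-np.cos(th)])
print(*go([.4982,-.3104,.2],down(58.3-90)))
E
```

```text
time: 8.22
position: [0.5423, -0.1234, 0.3227]
tool_rot: [0.664, 0.748, -0.0, -0.001]
ft_force: [0.9, 1.3, -0.5]
grip_width: 0.0862
grip_force: 0.0
FL foot [ 0.5776 -0.1917] along tube 0.1427040410342317 across 0.005154163068143843
FL plug [ 0.578  -0.1925] along tube 0.1422216151756882 across 0.00594131140615852
FR foot [ 0.649  -0.2949] along tube 0.09246007620709606 across 0.1201209396416237
FR plug [ 0.6494 -0.2943] along tube 0.09314737906862813 across 0.12017187312671793
[-180.5035  -65.9705  122.6551] [-0.0772 -0.0185 38.5639]
```

```bash
python3 -m crank '[-36,-13,10,0,0,7,0,-72,-26,20,0,0,14,0,-108,-40,30,0,0,21,0,-144,-53,40,0,0,28,0,-178,-65,60,0,0,35,0]' && python3 -m crank '[0,0,10,0,0,3.5,0,0,0,30,0,0,3.5,0,0,0,50,0,0,3.5,0,0,0,60,0,0,3.5,0,0,0,60,0,0,3.5,0]'; python3 - <<'E'
from h import *
print(*go([.4982,-.3104,.0345],down(58.3-90)))
C=cams();pickle.dump(C,open("c2.pkl","wb"));T,S=C["top"],C["side"]
a=T["pixels"][130:290,150:330,::-1];b=S["pixels"][140:340,190:350,::-1]
cv2.imwrite("pics/s2.png",np.hstack([cv2.resize(a,(390,347),interpolation=2),cv2.resize(b,(400,500),interpolation=2)[:347] if 0 else cv2.resize(b,(278,347),interpolation=2)]))
hs=[cv2.cvtColor(c["pixels"],cv2.COLOR_RGB2HSV) for c in(T,S)]
m=[((h[...,0]>100)&(h[...,0]<130)&(h[...,1]>130)) for h in hs]
ut,us=proj(T,P(-.12,0,.19)),proj(S,P(-.12,0,.19));print(ut,us)
def near(mm,u):
    n,l,s,c=cv2.connectedComponentsWithStats(mm.astype(np.uint8));return [(c[i].round(1),s[i,4]) for i in range(1,n) if np.linalg.norm(c[i]-u)<20 and s[i,4]>8]
a,b=near(m[0],ut),near(m[1],us);print(a,b)
if a and b: p,e=tri(T,a[0][0],S,b[0][0]);print(PR.inv().apply(p-O),e)
E
```

```text
time: 8.63
position: [0.5008, -0.3095, 0.264]
tool_rot: [0.858, 0.514, 0.0, 0.002]
ft_force: [0.8, 0.6, 0.2]
grip_width: 0.0871
grip_force: 0.0
time: 9.05
position: [0.4993, -0.3056, 0.2004]
tool_rot: [0.872, 0.49, -0.001, -0.003]
ft_force: [0.1, 0.3, -0.2]
grip_width: 0.087
grip_force: 0.0
[ -4.882    2.7032 165.8475] [-0.4009 -0.0733  0.3652]
[227.8663 212.756 ] [264.9325 175.9532]
[(array([228. , 211.6]), np.int32(101))] []
```

View pics/s2.png

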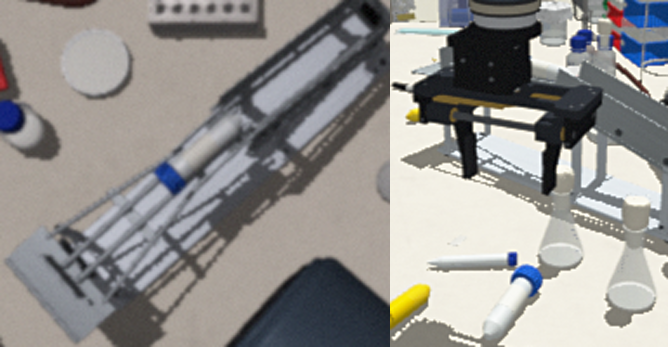

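Tube A rests centred on both rods, with its cap at full-image (228,212.6) as predicted. Next I'll descend on tube B.

```bash
python3 -m crank '[-3,2,35,0,0,0,0,-3,2,75,0,0,0,0,-3,2,115,0,0,0,0,-3,2,140,0,0,0,0,-3,2,150,0,0,0,0]' && python3 -m crank '[0,0,0,0,0,0,100,0,0,0,0,0,0,100,0,0,0,0,0,0,100,0,0,0,0,0,0,100,0,0,0,0,0,0,100]' 12; python3 - <<'E'
from h import *
print(*go([.4982,-.3104,.0345],down(58.3-90)))
E
```

```text
time: 9.57
position: [0.5004, -0.3095, 0.0511]
tool_rot: [0.872, 0.49, -0.001, -0.002]
ft_force: [-0.1, 0.6, 0.1]
grip_width: 0.0869
grip_force: 0.0
time: 9.98
position: [0.5023, -0.3114, 0.0555]
tool_rot: [0.872, 0.49, 0.001, 0.002]
ft_force: [-0.6, 0.1, -0.0]
grip_width: 0.0616
grip_force: 0.0
[-1.2167 -4.0768 21.002 ] [0.2116 0.0419 0.3861]
```

```bash
python3 -m crank '[-1,-4,8,0,0,0,100,-1,-4,15,0,0,0,100,-1,-4,21,0,0,0,120,-1,-4,21,0,0,0,150,-1,-4,21,0,0,0,190]' 12 && python3 -m crank '[0,0,0,0,0,0,255,0,0,0,0,0,0,255,0,0,0,0,0,0,255,0,0,0,0,0,0,255,0,0,0,0,0,0,255]' 12 && python3 -m crank '[0,0,-15,0,0,0,255,0,0,-45,0,0,0,255,0,0,-85,0,0,0,255,0,0,-125,0,0,0,255,0,0,-165,0,0,0,255]'  && python3 -m crank '[0,0,-40,0,0,0,255,0,0,-70,0,0,0,255,0,0,-70,0,0,0,255,0,0,-70,0,0,0,255,0,0,-70,0,0,0,255]'; python3 - <<'E'
from h import *
from rig import robot
print(robot.get_obs()["q"])
for k in(41.8,221.8):print(*go(P(-.203,0,.27),down(k)))
E
```

```text
time: 10.4
position: [0.4969, -0.3091, 0.0317]
tool_rot: [0.872, 0.49, -0.0, -0.001]
ft_force: [-0.1, 1.0, -0.8]
grip_width: 0.0404
grip_force: 0.0
time: 10.82
position: [0.4974, -0.3094, 0.0327]
tool_rot: [0.872, 0.49, 0.0, 0.0]
ft_force: [-0.2, -0.4, -0.4]
grip_width: 0.0256
grip_force: 12.0
time: 11.23
position: [0.4968, -0.309, 0.199]
tool_rot: [0.872, 0.49, -0.0, -0.001]
ft_force: [0.1, -1.0, -0.4]
grip_width: 0.0254
grip_force: 12.0
time: 11.65
position: [0.4965, -0.3087, 0.2668]
tool_rot: [0.872, 0.49, -0.0, -0.001]
ft_force: [-0.1, 1.5, -1.5]
grip_width: 0.0257
grip_force: 12.0
[-0.7472  0.4521  1.5133 -0.0001  1.1782 -0.2005]
[ 399.0747 -236.8249   -2.6495] [ -0.0819  -0.0867 -73.1222]
[ 399.0747 -236.8249   -2.6495] [ -0.094    0.0888 106.8777]
```

```bash
python3 -m crank '[30,-18,-8,0,0,-7,255,64,-38,-10,0,0,-14,255,98,-58,-10,0,0,-21,255,132,-78,-10,0,0,-28,255,166,-98,-10,0,0,-35,255]'; python3 - <<'E'
from h import *
print(*go(P(-.203,0,.27),down(41.8)))
E
```

```text
time: 12.07
position: [0.4982, -0.1145, 0.2751]
tool_rot: [0.682, 0.731, -0.001, -0.003]
ft_force: [0.2, -0.0, -1.1]
grip_width: 0.0255
grip_force: 12.0
[268.916   22.1828   5.7556] [ -0.2082  -0.247  -37.8344]
```

```bash
python3 -m crank '[38,3,0,0,0,-7,255,76,6,0,0,0,-14,255,114,9,0,0,0,-21,255,152,12,0,0,0,-28,255,190,16,0,0,0,-35,255]' && python3 -m crank '[20,-50,0,0,0,-2.5,255,20,-50,0,0,0,-2.5,255,20,-50,0,0,0,-2.5,255,20,-50,0,0,0,-2.5,255,20,-50,0,0,0,-2.5,255]'; python3 - <<'E'
from h import *
print(*go(P(-.203,-.001,.215),down(41.8)))
E
```

```text
time: 12.48
position: [0.5017, 0.0759, 0.2751]
tool_rot: [0.43, 0.903, -0.001, -0.003]
ft_force: [0.1, -0.5, -0.4]
grip_width: 0.0262
grip_force: 12.0
time: 12.9
position: [0.4529, 0.058, 0.2768]
tool_rot: [0.414, 0.91, 0.0, -0.0]
ft_force: [-0.1, -0.3, -1.2]
grip_width: 0.0254
grip_force: 12.0
[41.1597 99.7507 61.8432] [-0.0075 -0.0212 -0.6804]
```

```bash
python3 -m crank '[12,28,0,0,0,0,255,24,58,0,0,0,-0.6,255,36,88,0,0,0,-0.6,255,41,100,0,0,0,-0.6,255,41,100,0,0,0,-0.6,255]' && python3 -m crank '[0,0,10,0,0,0,255,0,0,30,0,0,0,255,0,0,45,0,0,0,255,0,0,52,0,0,0,255,0,0,52,0,0,0,255]'; python3 - <<'E'
from h import *
print(*go(P(-.203,-.001,.2),down(41.8)))
E
```

```text
time: 13.32
position: [0.5029, 0.1567, 0.2771]
tool_rot: [0.408, 0.913, 0.001, 0.001]
ft_force: [-0.3, -0.1, -1.1]
grip_width: 0.0259
grip_force: 12.0
time: 13.73
position: [0.4986, 0.1536, 0.2233]
tool_rot: [0.409, 0.912, -0.002, -0.002]
ft_force: [-0.0, 0.1, -0.7]
grip_width: 0.0256
grip_force: 12.0
[-0.8491  2.5481 23.2861] [-0.2701 -0.1769 -0.1218]
```

```bash
python3 -m crank '[-1,1,8,0,0,0,255,-1,1,16,0,0,0,255,-1,1,21,0,0,0,255,-1,1,23,0,0,0,255,-1,1,23,0,0,0,255]' && python3 -m crank '[0,0,1,0,0,0,255,0,0,2,0,0,0,255,0,0,2,0,0,0,255,0,0,2,0,0,0,255,0,0,2,0,0,0,255]'; python3 - <<'E'
from h import *
print(*go(P(-.203,-.001,.197),down(41.8)))
E
```

```text
time: 14.15
position: [0.5016, 0.1549, 0.2021]
tool_rot: [0.409, 0.913, -0.0, -0.0]
ft_force: [0.5, 0.1, -0.3]
grip_width: 0.0259
grip_force: 12.0
time: 14.57
position: [0.5019, 0.155, 0.2008]
tool_rot: [0.408, 0.913, 0.0, 0.0]
ft_force: [0.2, -0.3, -0.5]
grip_width: 0.0258
grip_force: 12.0
[ 0.3879 -0.9684  3.7785] [ 0.0221  0.0175 -0.0185]
```

```bash
python3 -m crank '[0,-0.5,1,0,0,0,255,0,-1,2,0,0,0,255,0,-1,2.5,0,0,0,255,0,-1,2.5,0,0,0,255,0,-1,2.5,0,0,0,255]' && python3 -m crank '[0,0,0.5,0,0,0,255,0,0,1,0,0,0,255,0,0,1.5,0,0,0,255,0,0,1.5,0,0,0,255,0,0,1.5,0,0,0,255]'
```

```text
time: 14.98
position: [0.5018, 0.1545, 0.1984]
tool_rot: [0.409, 0.913, 0.001, 0.001]
ft_force: [1.7, 0.2, -0.1]
grip_width: 0.0253
grip_force: 12.0
time: 15.4
position: [0.5014, 0.1544, 0.1967]
tool_rot: [0.409, 0.913, 0.0, 0.0]
ft_force: [1.7, 1.7, 1.9]
grip_width: 0.0259
grip_force: 12.0
```

```bash
python3 -m crank '[0,0.5,-1,0,0,0,255,0,0.5,-1,0,0,0,180,0,0.5,-1,0,0,0,150,0,0.5,-1,0,0,0,130,0,0.5,-1,0,0,0,110]' && python3 -m crank '[0,0,0,0,0,0,100,0,0,0,0,0,0,100,0,0,0,0,0,0,100,0,0,0,0,0,0,100,0,0,-10,0,0,0,100]'&& python3 -m crank '[0,0,-35,0,0,0,100,0,0,-75,0,0,0,100,0,0,-115,0,0,0,120,0,0,-135,0,0,0,200,0,0,-140,0,0,0,255]'
cat >> h.py <<'E'
def lipR(tilt=45,dy=0):
    t=np.radians(tilt);z=PR.apply([np.sin(t),0,-np.cos(t)]);y=PR.apply([0,1,0]);return R.from_matrix(np.c_[np.cross(y,z),y,z])
def tip(x,y,z,tilt=45):
    "tcp for fingertip at local point"
    return P(x,y,z)-.025*lipR(tilt).apply([0,0,1])
E
python3 - <<'E'
from h import *
from rig import robot
print(robot.get_obs()["q"])
print(*go(tip(-.40,-.045,.25),lipR()))
E
```

```text
time: 15.82
position: [0.5007, 0.1544, 0.1971]
tool_rot: [0.409, 0.913, -0.001, -0.001]
ft_force: [-0.6, 0.0, 0.3]
grip_width: 0.0385
grip_force: 0.0
time: 16.23
position: [0.5001, 0.1545, 0.2063]
tool_rot: [0.409, 0.913, -0.001, -0.002]
ft_force: [-0.8, 0.7, -0.2]
grip_width: 0.0528
grip_force: 0.0
time: 16.65
position: [0.5037, 0.155, 0.3533]
tool_rot: [0.408, 0.913, 0.003, 0.005]
ft_force: [1.6, 0.5, 0.9]
grip_width: 0.0403
grip_force: 0.0
[ 0.0862  0.2758  1.5416  0.      1.3134 -0.6431]
[216.8289 -47.0122  83.7806] [  0.4662 -44.6286  -0.2067]
```

```bash
python3 -m crank '[35,-8,0,0,-7,0,255,72,-16,0,0,-14,0,255,110,-24,0,0,-21,0,255,145,-32,10,0,-28,0,255,180,-39,30,0,-35,0,255]'; python3 - <<'E'
from h import *
from rig import robot
print(robot.get_obs()["q"])
print(*go(tip(-.40,-.045,.22),lipR()))
E
```

```text
time: 17.07
position: [0.363, 0.2548, 0.3259]
tool_rot: [0.394, 0.878, -0.111, 0.249]
ft_force: [0.3, -0.1, -0.9]
grip_width: 0.0074
grip_force: 0.0
[ 0.693   0.2416  1.8034 -0.6101  1.154   0.2364]
[87.1915 -8.1134 49.9044] [ -0.0917 -13.3871  -0.1482]
```

```bash
python3 -m crank '[25,-3,12,0,-5,0,255,50,-5,25,0,-10,0,255,75,-7,40,0,-13.4,0,255,87,-8,50,0,-13.4,0,255,87,-8,50,0,-13.4,0,255]'; python3 - <<'E'
from h import *
from rig import robot
print(robot.get_obs()["q"])
print(*go(tip(-.36,-.045,.165),lipR()))
print(*go(tip(-.37,-.045,.13),lipR()))
C=cams();pickle.dump(C,open("c3.pkl","wb"))
T,S=C["top"],C["side"]
a=T["pixels"][130:290,150:330,::-1];b=S["pixels"][130:250,180:324,::-1]
cv2.imwrite("pics/s3.png",np.hstack([cv2.resize(a,(390,347),interpolation=2),cv2.resize(b,(410,347),interpolation=2)]))
E
```

```text
time: 17.48
position: [0.3231, 0.284, 0.2327]
tool_rot: [0.375, 0.845, -0.162, 0.345]
ft_force: [0.2, -0.9, 0.5]
grip_width: 0.0006
grip_force: 0.0
[ 0.9142  0.4852  1.8961 -0.8627  1.1397  0.711 ]
[ 6.6     3.1988 63.8696] [-0.6397 -0.2419  0.6061]
[38.342   3.7331 81.6785] [-0.6397 -0.2419  0.6061]
```

View pics/s3.png

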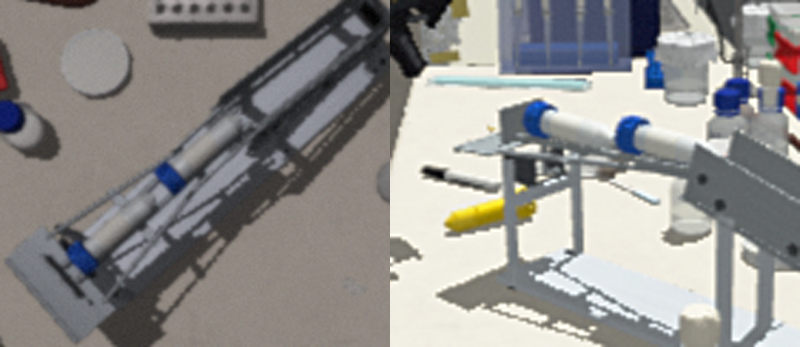

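Both tubes lie end to end on the rods, with caps at panel (82,258) and (170,178). Both caps point to the front. Next I'll reach under the lip.

```bash
python3 -m crank '[12,5,25,0,0,0,255,25,10,55,0,0,0,255,38,10,82,0,0,0,255,38,10,82,0,0,0,255,38,10,82,0,0,0,255]'; python3 - <<'E'
from h import *
print(*go(tip(-.304,-.038,.110),lipR()))
E
```

```text
time: 18.0
position: [0.3542, 0.2667, 0.1521]
tool_rot: [0.379, 0.843, -0.16, 0.346]
ft_force: [1.0, -0.6, 0.6]
grip_width: 0.0008
grip_force: 0.0
[-27.2326  -1.6445  61.5068] [-0.538  -0.2107  0.008 ]
```

```bash
python3 -m crank '[0,-2,20,0,0,0,255,-8,-2,38,0,0,0,255,-18,-2,52,0,0,0,255,-27,-2,61,0,0,0,255,-27,-2,61,0,0,0,255]'; python3 - <<'E'
from h import *
from rig import robot
o=robot.get_obs();print(o["ft_force"],*go(tip(-.304,-.038,.110),lipR()))
E
```

```text
time: 18.42
position: [0.3944, 0.2198, 0.1291]
tool_rot: [0.38, 0.843, -0.157, 0.346]
ft_force: [0.1, -0.8, -2.4]
grip_width: 0.0002
grip_force: 1.0
[ 0.0633 -0.7627 -2.4181] [ 0.3869 -1.0108  1.6586] [-0.267  -0.3213 -0.2014]
```

```bash
python3 -m crank '[0,4,0,0,0,0,255,0,8,0,0,0,0,255,0,12,0,0,0,0,255,0,15,0,0,0,0,255,0,15,0,0,0,0,255]';python3 -m crank '[0,3,0,0,0,0,255,0,6,0,0,0,0,255,0,6,0,0,0,0,255,0,6,0,0,0,0,255,0,6,0,0,0,0,255]';python3 -m crank '[0,3,0,0,0,0,255,0,6,0,0,0,0,255,0,6,0,0,0,0,255,0,6,0,0,0,0,255,0,6,0,0,0,0,255]'; python3 -m crank '[0,2,0,0,0,0,255,0,4,0,0,0,0,255,0,4,0,0,0,0,255,0,4,0,0,0,0,255,0,4,0,0,0,0,255]';  python3 - <<'E'
from h import *
from rig import robot
for i in range(3):
    robot.camera("top");o=robot.get_obs();print(PR.inv().apply(o["ft_force"]),PR.inv().apply(o["position"]-O))
E
```

```text
time: 18.83
position: [0.4052, 0.2311, 0.1276]
tool_rot: [0.378, 0.844, -0.157, 0.347]
ft_force: [0.0, 0.7, -0.7]
grip_width: 0.0003
grip_force: 0.0
time: 19.25
position: [0.4085, 0.2337, 0.1268]
tool_rot: [0.378, 0.844, -0.159, 0.346]
ft_force: [0.8, -0.2, 0.4]
grip_width: 0.0005
grip_force: 0.0
time: 19.67
position: [0.4128, 0.2374, 0.1269]
tool_rot: [0.378, 0.844, -0.159, 0.346]
ft_force: [-1.5, -1.1, 0.8]
grip_width: 0.0001
grip_force: 0.5
time: 20.08
position: [0.416, 0.2403, 0.1269]
tool_rot: [0.378, 0.844, -0.159, 0.346]
ft_force: [-0.1, -0.8, 0.2]
grip_width: 0.0007
grip_force: 0.7
[ 0.6953 -1.9127 -0.4443] [-0.3234 -0.0072  0.1269]
[ 0.5635 -1.2959 -0.3893] [-0.3234 -0.0072  0.1269]
[ 1.6106 -0.177  -0.4105] [-0.3234 -0.0072  0.1269]
```

```bash
cat > f.py <<'E'
from h import *
from rig import robot
F=[]
for i in range(8):
    robot.camera("top");F.append(robot.get_obs()["ft_force"])
o=robot.get_obs();print("F",PR.inv().apply(np.mean(F,0)),"tcp",PR.inv().apply(o["position"]-O),"tip",PR.inv().apply(o["position"]+.025*R.from_quat(o["tool_rot"]).apply([0,0,1])-O))
E
python3 f.py; python3 -m crank '[0,2,0,0,0,0,255,0,4,0,0,0,0,255,0,4,0,0,0,0,255,0,4,0,0,0,0,255,0,4,0,0,0,0,255]' >/dev/null; python3 f.py; python3 -m crank '[0,1,0,0,0,0,255,0,2,0,0,0,0,255,0,2,0,0,0,0,255,0,2,0,0,0,0,255,0,2,0,0,0,0,255]'>/dev/null; python3 f.py
```

```text
F [ 0.5483 -1.4432 -0.5563] tcp [-0.3235 -0.0071  0.1269] tip [-0.3059 -0.0072  0.1092]
F [ 0.6166 -1.9503 -0.0914] tcp [-0.3235 -0.0031  0.1269] tip [-0.3059 -0.0033  0.1091]
F [ 0.5599 -1.921  -0.1948] tcp [-0.3234 -0.0011  0.1269] tip [-0.3059 -0.0012  0.1091]
```

```bash
python3 -m crank '[0,1,0,0,0,0,255,0,3,0,0,0,0,255,0,3,0,0,0,0,255,0,3,0,0,0,0,255,0,3,0,0,0,0,255]' >/dev/null; python3 f.py; python3 -m crank '[0,1,0,0,0,0,255,0,2,0,0,0,0,255,0,2,0,0,0,0,255,0,2,0,0,0,0,255,0,2,0,0,0,0,255]'>/dev/null; python3 f.py
```

```text
F [ 0.3321 -2.4533  0.0754] tcp [-0.3234  0.0019  0.1269] tip [-0.3059  0.0018  0.1091]
F [ 0.5943 -2.2577 -0.1588] tcp [-0.3234  0.0039  0.1269] tip [-0.3058  0.0038  0.1091]
```

```bash
python3 -m crank '[0,1,0,0,0,0,255,0,1.5,0,0,0,0,255,0,1.5,0,0,0,0,255,0,1.5,0,0,0,0,255,0,1.5,0,0,0,0,255]' >/dev/null; python3 f.py
```

```text
F [ 0.3262 -4.9224  0.1662] tcp [-0.3234  0.0049  0.1268] tip [-0.3058  0.0048  0.109 ]
```

```bash
python3 -m crank '[-3,-1,-3,0,0,0,255,-7,-1,-7,0,0,0,255,-11,-1,-11,0,0,0,255,-15,-1,-15,0,0,0,255,-19,-1,-19,0,0,0,255]';python3 f.py
```

```text
time: 25.13
position: [0.4238, 0.2495, 0.1528]
tool_rot: [0.378, 0.845, -0.157, 0.344]
ft_force: [-7.8, 3.4, -7.3]
grip_width: 0.0003
grip_force: 6.0
F [-8.0773 -3.9852 -4.2065] tcp [-0.3251  0.0047  0.1534] tip [-0.3076  0.0046  0.1356]
```

```bash
python3 -m crank '[-5,0,-5,0,0,0,255,-10,0,-10,0,0,0,255,-15,0,-15,0,0,0,255,-20,0,-20,0,0,0,255,-25,0,-25,0,0,0,255]' && python3 -m crank '[-5,0,-5,0,0,0,255,-10,0,-10,0,0,0,255,-15,0,-14,0,0,0,255,-20,0,-19,0,0,0,255,-25,0,-23,0,0,0,255]' ;python3 f.py
```

```text
time: 25.95
position: [0.4244, 0.2489, 0.1893]
tool_rot: [0.378, 0.844, -0.158, 0.345]
ft_force: [-3.8, -0.6, -5.2]
grip_width: 0.0002
grip_force: 2.5
time: 26.37
position: [0.4271, 0.2474, 0.224]
tool_rot: [0.378, 0.844, -0.158, 0.346]
ft_force: [-0.3, 0.3, -5.8]
grip_width: 0.0007
grip_force: 2.1
F [-1.9045  0.4548 -4.8417] tcp [-0.3217  0.0057  0.2227] tip [-0.3041  0.0056  0.205 ]
```

```bash
python3 -m crank '[-8,0,-5,0,0,0,255,-16,0,-10,0,0,0,255,-24,0,-14,0,0,0,255,-32,0,-18,0,0,0,255,-38,0,-22,0,0,0,255]' && python3 -m crank '[0,0,0,0,0,0,255,0,0,0,0,0,0,255,0,0,0,0,0,0,255,0,0,0,0,0,0,255,0,0,0,0,0,0,255]' ; python3 f.py; python3 - <<'E'
from h import *
C=cams();pickle.dump(C,open("c4.pkl","wb"))
for n in("top","side"):
    h=cv2.cvtColor(C[n]["pixels"],cv2.COLOR_RGB2HSV);m=((h[...,0]>100)&(h[...,0]<130)&(h[...,1]>130)).astype(np.uint8)
    k,l,s,c=cv2.connectedComponentsWithStats(m);print(n,[(*c[i].round(0),s[i,4]) for i in range(1,k) if s[i,4]>8 and (150<c[i][0]<335 and 125<c[i][1]<290)],"outlet",proj(C[n],P(.205,0,.13)),proj(C[n],P(.167,0,.14)))
E
```

```text
time: 27.18
position: [0.4342, 0.2392, 0.2664]
tool_rot: [0.378, 0.844, -0.158, 0.346]
ft_force: [0.2, 2.1, -4.7]
grip_width: 0.0007
grip_force: 2.1
time: 27.6
position: [0.4341, 0.2394, 0.2652]
tool_rot: [0.378, 0.844, -0.158, 0.346]
ft_force: [-3.3, 5.5, -3.0]
grip_width: 0.0003
grip_force: 3.2
F [-6.4274  1.6117 -3.043 ] tcp [-0.3107  0.0056  0.2651] tip [-0.2931  0.0055  0.2474]
top [(np.float64(311.0), np.float64(144.0), np.int32(329)), (np.float64(153.0), np.float64(183.0), np.int32(167))] outlet [321.9153 134.8837] [311.8128 142.9952]
side [(np.float64(331.0), np.float64(146.0), np.int32(165)), (np.float64(300.0), np.float64(163.0), np.int32(101)), (np.float64(329.0), np.float64(168.0), np.int32(148)), (np.float64(260.0), np.float64(289.0), np.int32(30))] outlet [365.5127 225.3511] [352.0206 217.5695]
```

Top-view mask: the two caps now sit at (311,144), at the end stop. Next I'll slide the fingers to -y and lower the cradle.

```bash
python3 -m crank '[0,-10,0,0,0,0,255,0,-25,0,0,0,0,255,0,-38,0,0,0,0,255,0,-46,0,0,0,0,255,0,-46,0,0,0,0,255]' && python3 -m crank '[7,0,6,0,0,0,255,14,0,12,0,0,0,255,21,0,18,0,0,0,255,29,0,24,0,0,0,255,36,0,30,0,0,0,255]' ;python3 f.py
```

```text
time: 28.52
position: [0.3987, 0.2074, 0.2656]
tool_rot: [0.378, 0.844, -0.159, 0.346]
ft_force: [-4.0, 3.9, -3.0]
grip_width: -0.0
grip_force: 2.9
time: 28.93
position: [0.3955, 0.2127, 0.2176]
tool_rot: [0.379, 0.845, -0.157, 0.344]
ft_force: [-10.4, 11.3, -1.8]
grip_width: 0.0003
grip_force: 6.4
F [-14.5211  -0.5414  -2.4159] tcp [-0.3165 -0.0409  0.218 ] tip [-0.2989 -0.0411  0.2001]
```

```bash
python3 -m crank '[7,0,6,0,0,0,255,14,0,12,0,0,0,255,21,0,18,0,0,0,255,29,0,24,0,0,0,255,36,0,30,0,0,0,255]' && python3 -m crank '[5,0,5,0,0,0,255,10,0,10,0,0,0,255,15,0,15,0,0,0,255,20,0,20,0,0,0,255,24,0,24,0,0,0,255]';python3 f.py
```

```text
time: 29.75
position: [0.3928, 0.2162, 0.1709]
tool_rot: [0.378, 0.845, -0.157, 0.345]
ft_force: [-8.1, 8.9, -4.7]
grip_width: 0.0005
grip_force: 5.4
time: 30.17
position: [0.393, 0.2159, 0.1369]
tool_rot: [0.378, 0.845, -0.157, 0.345]
ft_force: [-5.3, 7.7, -4.5]
grip_width: 0.0006
grip_force: 4.6
F [-9.3199  0.4496 -5.9845] tcp [-0.3206 -0.0406  0.1371] tip [-0.3031 -0.0407  0.1192]
```

```bash
python3 -m crank '[4,0,4,0,0,0,255,8,0,8,0,0,0,255,12,0,12,0,0,0,255,12,0,12,0,0,0,255,12,0,12,0,0,0,255]' ;python3 f.py
```

```text
time: 30.98
position: [0.3938, 0.2138, 0.1218]
tool_rot: [0.378, 0.843, -0.159, 0.347]
ft_force: [-0.0, -0.8, 1.1]
grip_width: 0.0004
grip_force: 0.0
F [-0.0493 -0.138  -0.2611] tcp [-0.3193 -0.0415  0.1217] tip [-0.3017 -0.0417  0.104 ]
```

```bash
python3 -m crank '[2,0,-15,0,0,0,255,4,0,-40,0,0,0,255,4,0,-70,0,0,0,255,4,0,-100,0,0,0,255,4,0,-125,0,0,0,255]'; python3 -m crank '[0,0,-30,0,0,0,255,-10,0,-60,0,0,0,255,-30,0,-90,0,0,0,255,-50,0,-100,0,0,0,255,-60,0,-100,0,0,0,255]'; python3 - <<'E'
from h import *
A=pickle.load(open("c0.pkl","rb"));C=cams();pickle.dump(C,open("c5.pkl","wb"))
for n,(x0,y0,x1,y1) in dict(side=(200,158,300,200),top=(155,225,215,290)).items():
    a,b=[cv2.cvtColor(q[n]["pixels"],cv2.COLOR_RGB2GRAY)[y0:y1,x0:x1].astype(int) for q in(A,C)];d=abs(a-b)>40
    print(n,"diff px",d.sum(), np.argwhere(d).mean(0)[::-1]+[x0,y0] if d.any() else "")
a=cv2.cvtColor(A["side"]["pixels"],cv2.COLOR_RGB2GRAY);b=cv2.cvtColor(C["side"]["pixels"],cv2.COLOR_RGB2GRAY)
print(a[188,218:236],b[188,218:236])
for n in("top","side"):
    dd=[]
    for q in(A,C):
        h=cv2.cvtColor(q[n]["pixels"],cv2.COLOR_RGB2HSV);m=((h[...,0]>100)&(h[...,0]<130)&(h[...,1]>130)).astype(np.uint8)
        k,l,s,c=cv2.connectedComponentsWithStats(m);print(n,[(*c[i].round(0).astype(int),int(s[i,4])) for i in range(1,k) if s[i,4]>8 and 30<c[i][0]<400 and 100<c[i][1]<320])
    d=cv2.absdiff(A[n]["pixels"],C[n]["pixels"]).max(2)>45
    k,l,s,c=cv2.connectedComponentsWithStats(cv2.morphologyEx(d.astype(np.uint8),cv2.MORPH_CLOSE,np.ones((3,3))));print("changed",[(*c[i].round(0).astype(int),int(s[i,4])) for i in range(1,k) if s[i,4]>25])
E
```

```text
time: 31.8
position: [0.3323, 0.2834, 0.2087]
tool_rot: [0.378, 0.844, -0.158, 0.346]
ft_force: [1.0, -0.6, 0.4]
grip_width: 0.0005
grip_force: 0.0
time: 32.22
position: [0.3157, 0.3052, 0.3241]
tool_rot: [0.378, 0.844, -0.155, 0.347]
ft_force: [0.5, -0.1, 0.8]
grip_width: 0.0007
grip_force: 0.0
side diff px 0 
top diff px 0 
[243 168 121 122 127  98  60  48  50  51  48  45  49 126 198 151 104  96] [243 170 119 122 124  98  59  47  48  50  49  43  51 125 198 152 103  96]
top [(np.int64(36), np.int64(102), 564), (np.int64(64), np.int64(129), 187), (np.int64(44), np.int64(143), 184), (np.int64(65), np.int64(153), 185), (np.int64(153), np.int64(183), 168), (np.int64(362), np.int64(232), 90), (np.int64(338), np.int64(236), 13), (np.int64(293), np.int64(274), 89)]
top [(np.int64(36), np.int64(102), 566), (np.int64(64), np.int64(129), 184), (np.int64(311), np.int64(143), 334), (np.int64(44), np.int64(143), 185), (np.int64(65), np.int64(153), 185), (np.int64(153), np.int64(183), 167), (np.int64(338), np.int64(236), 14)]
changed [(np.int64(308), np.int64(147), 294), (np.int64(314), np.int64(
[... 687 characters left out ...]
np.int64(331), np.int64(146), 164), (np.int64(345), np.int64(148), 194), (np.int64(300), np.int64(163), 101), (np.int64(329), np.int64(168), 148), (np.int64(343), np.int64(169), 143), (np.int64(343), np.int64(176), 20), (np.int64(348), np.int64(212), 22), (np.int64(359), np.int64(218), 15), (np.int64(260), np.int64(289), 29)]
changed [(np.int64(36), np.int64(49), 2125), (np.int64(141), np.int64(57), 5310), (np.int64(348), np.int64(212), 27), (np.int64(174), np.int64(220), 104), (np.int64(339), np.int64(245), 134), (np.int64(355), np.int64(253), 51), (np.int64(15), np.int64(256), 43), (np.int64(228), np.int64(264), 480), (np.int64(341), np.int64(268), 32), (np.int64(262), np.int64(315), 474)]
```

The cradle and paddle pixels match the start picture exactly. Both caps show at the outlet, at side (348,212) and (359,218), with the bodies hanging below. Nothing else has moved.

```bash
python3 -c "
from rig import robot
print(robot.hand_in())"
```

```text
the job is handed in; nothing more can be done
None
```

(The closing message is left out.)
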